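Bolt the locker lid past its spring catch

ROBOT

A 6-joint arm with a two-finger parallel gripper is mounted at the origin on a cart in front of the work surface, level with it; the furniture and walls round the work are solid. World frame = base frame: x ahead of the robot, y to its left, z up, the work surface at z = 0. Lengths are in m, angles in rad, forces in N, time in s.
With the tool pointing down it reaches from about 0.4 to 0.825 m from the base axis. Payload 7 kg.
Tool frame: the origin (TCP) lies between the finger pads; the fingertips stand r.finger_overhang ahead of it and the grasp point (between the pads) lies 6 mm ahead of it (r.finger_overhang is the distance from the TCP to the fingertips, in m); z points along the fingers, y is the line along which they close (so a half turn about z gives the same grasp; the last joint's range is limited). The gripper opens to 88 mm and grips with 3 to 60 N. Pads are 19 mm wide; open, the fingers measure 130 mm over their backs; the gripper's body (78 mm by 193 mm) begins 47 mm behind the grasp point.
Start: joints at [-1.051, 0.359, 0.012, 0, -1.224, -0.288], TCP at [0.155, -0.657, 0.252] pointing down, gripper open.
Joint ranges: [-3.07, 3.07], [-1.43, 2.12], [-1.02, 1.25], [-3.03, 1.67], [-3.05, -0], [-3.03, 3.03]. Speed limits (rad/s): [2.39, 2.39, 3.01, 3.14, 3.14, 3.14].

INTERFACE

Orientations are given as a 3x3 rotation matrix whose columns are the frame's x, y, z axes.
In Python, from rig import r gives the robot as it stands. The module is installed in compiled form; this text tells all that it offers.
- The arm moves only by the tool servo_tool, never from a script. Its argument "moves" is one flat list of numbers, 4 for each row, row after row: the shift along the tool's x, y, z in cm, then the turn about the tool's z in units of 5 degrees (1.0 is 5 degrees). In form: [x, y, z, yaw, x, y, z, yaw, ...]. A call has 1 to 5 rows; each row shifts and turns the commanded pose from where the row before left it, along the tool's axes as they then stand; what a row does not reach is not made up. A row lasts 1/10 s, in which the tool goes at most 50 mm and 8.59 degrees, less where a joint would pass 70% of its speed; a pose out of reach is approached as far as the arm can. A call with a gripper value outside its range is refused whole. "gripper" is the opening in per cent of the stroke, from 0 (shut) to 100 (fully open), set as the call begins (left out, the last holds). The fingers move at their own pace and stop on an object; "force" is the grip in N (left out, the last holds). Time passes only in rows, so rows that do not move let the fingers close. It gives the time, the measured TCP pose, the force, the opening and the grip force at its end, in the units of the state.
- r.state(): the state, without advancing time (a new reading comes with each control period).
- r.camera(name): name is "scene" or "top" or "wrist"; returns the picture (400x640x3 uint8, red, green, blue); there is no depth.
- r.camera_params(name): a dict with "fov_y" (degrees; the focal length in pixels is half the picture's height over the tangent of half this angle, whatever the lens; pixels are square), "cx", "cy" (the principal point, pixels), "view" (4x4, takes a point from world to camera coordinates); the wrist camera has in their place "tool_from_camera" (4x4, takes a point from camera to tool coordinates, whose origin is the TCP and whose axes are the flange's). Camera axes: x right, y down, z forward; pixel columns grow to the right and rows downward; lengths in m; the calibration is good to about 2 mm. A picture is of the moment at which its call begins: read the wrist's pose just before it. camera_params takes no time and is no camera call.
- r.finish_job(): hands the job in; it is judged then, once.
The state is a dict: "t": time; "joints": joint angles; "dq": joint speeds; "joint_torque": joint torques, N m; "position": TCP position; "ee_rot": TCP orientation; "wrist_force": force on the tool from outside, world axes, zero at the start; "ft_torque": the same for the moment, N m; "finger_gap": finger opening in m; "gripper_force": force on a finger pad.
Only numpy, scipy, OpenCV 4.12 (cv2) and the standard library are available. Lean on these libraries where they do the work, as an engineer would, in place of code of your own. Each camera call takes 0.05 s, during which the arm holds its last target. There are 200 camera calls.

TASK

Lock the lid of the small steel locker. With one fingertip press the spring safety catch down and keep it down while the other finger pushes the bolt's upright lug sideways until the bolt is fully home in its keeper; then let the catch spring back up. Only press and push: do not lift the lid, and leave the loose things on the lid and round the locker where they are.

Things in the scene. Friction and masses are not known exactly. Their poses are not given: they have to be found in the camera images.
- locker: Low grey steel locker, 190 (x) x 240 (y) x 55 mm high, fixed. Origin: centre of its underside, on the table; z up. Its -x side faces roughly the robot; +y is the way the bolt slides home (roughly the robot's left). Lid top 55 mm above the table; the lid covers all but the 45 mm at the +y end, a fixed ledge with the keeper. All x, y below are in this frame, mm.
- catch_top (a point): Centre of the upper face of the spring safety catch: flat steel plate 30 (x) x 100 (y) mm along the bolt on its robot side, x=-60 to -30, y=-90 to +10; top 87 mm above the table when up, 77 when fully pressed. Press it anywhere; a finger can slide along it. A toothed flange on its +x edge (to x=-16) blocks the bolt's stop pin, anywhere on the travel, while the catch is up.
- lug (a point): Top centre of the bolt's push lug: upright steel plate 30 (x, -3 to +27) x 8 (y) mm, top 97 mm above the table; y=-45 drawn back, -5 home. Push its -y face. A stop pin, 70 to 76 mm high, runs from it toward the catch to x=-24. Behind the lug all is free down to 71 mm above the table (bolt bar and guides are lower). Catch middle to lug middle: 57 mm in x.
- keeper (a point): Centre of the top of the steel keeper strap on the fixed ledge, x=+12, y=+100, 74 mm above the table. The bolt bar (10 mm thick) enters it as it slides home.
- catch (a joint): How far the catch is pressed, m: 0 up, 0.010 fully down (hard stop). It frees the bolt from about 0.006 on. Spring: about 2 N to start, 6 N at the bottom; it rises by itself when released, provided that the bolt is fully drawn or fully home.
- bolt (a joint): How far the bolt has slid, m: 0 drawn back (start), 0.040 fully home against its stop. Friction about 2 N; it stays where it is left.
- lid (a joint): Opening of the lid, rad: 0 shut. The hinge is along the locker's +x edge. The lid is loose, lies shut by its weight, and carries the catch and the bolt.
- nut_on_lid: Loose steel nut, 19x22x10 mm, on the rear part of the lid. Origin at the centre of its underside. Leave it.
- ring_on_lid: Loose steel spacer ring, 48 mm across, 18 mm high, on the rear part of the lid. Origin at the centre of its underside. Leave it.
- loose_bolt: Loose hexagon-head bolt standing on its head on the table beyond the locker's +y end, 48 mm high. Origin at its underside. Leave it.
- cup: Loose reddish ceramic torch cup, 24 mm across, 40 mm high, standing on the table beyond the locker's +y end. Origin at its underside. Leave it.
- key: Loose black hex key, 32x94x6 mm, lying on the table at the locker's -y end. Origin at its underside. Leave it.
- marker: Loose paint marker, 16x120x18 mm, lying on the table behind the locker. Origin at its underside. Leave it.

How it is judged:
On the way, in this order (a step that is already met when the one before it is completed fails the run):
1. the catch is pressed down while the bolt is still drawn back (value of joint catch above 0.0055 m and value of joint bolt below 0.006 m), for 0.05 s.
2. the bolt is fully home and the catch still held down (value of joint bolt above 0.0375 m and value of joint catch above 0.004 m), for 0.05 s.
At the end, for the whole second after the job is handed in: The bolt is within 2.5 mm of its home stop, the catch has sprung back up (within 2 mm of its top), and the lid is shut (within 0.02 rad) (value of joint bolt above 0.0375 m and value of joint catch below 0.002 m and value of joint lid below 0.02 rad); the robot touches nothing.
It fails at once if the catch came up while the bolt was half-way (value of joint catch below 0.003 m and value of joint bolt between 0.007 and 0.034 m).
It fails at once if the lid was lifted (value of joint lid above 0.05 rad).
It fails at once if a loose thing was moved more than 20 mm or lifted (distance of any of nut_on_lid, ring_on_lid, loose_bolt, cup, key, marker from where it was at the start of the episode above 0.02 m).
It also fails if it takes over 40 s, if anything falls off the work surface, if the arm or the gripper's body presses on something with over 40 N, if the wrist force passes 120 N, or if a joint passes its speed limit or range.

## Working session

There is one attempt and no reset: what is moved stays moved. The work goes in short steps, Python scripts to look and compute and a tool call to move; the robot and the scene stay as the last step left them, time stands still between calls to the robot, and variables do not carry over. Pictures are saved under pics/ and viewed, at most 10 in all, crops included, and the job is handed in when it is done.

Besides the shell and the picture viewer there is one more tool, called after "Request:" as a command line: name --argument value ..., lists and objects as JSON in quotes. servo_tool: Moves the arm, as the interface text tells. Its arguments: {"type":"object","properties":{"moves":{"type":"array","items":{"type":"number"}},"gripper":{"type":"number"},"force":{"type":"number"}},"required":["moves"]}

```bash
mkdir -p pics
python3 - <<'E'
from rig import r
import cv2,numpy as np
s=r.state();print(s['t'],s['position'],s['ee_rot'],s['finger_gap'],r.finger_overhang,s['wrist_force'])
for n in('scene','top'):
    im=r.camera(n);cv2.imwrite(f'pics/{n}0.png',im[...,::-1]);p=r.camera_params(n);print(n,p)
print(r.camera_params('wrist'))
E
```

```text
0.0 [ 0.15491811 -0.65650016  0.2506197 ] [[-9.73284659e-01 -2.29601167e-01 -5.25860386e-04]
 [-2.29601723e-01  9.73283363e-01  1.59525438e-03]
 [ 1.45538897e-04  1.67337507e-03 -9.99998589e-01]] 0.08763118246654349 0.025 [ 0.13510137  0.05955768 -0.53955158]
scene {'fov_y': 51.401827004310945, 'cx': 326.38515707638146, 'cy': 199.07948587634394, 'view': array([[-0.72416752, -0.68956761,  0.00882759,  0.45084955],
       [-0.28850207,  0.29130177, -0.91209091,  0.23184071],
       [ 0.62637685, -0.66305339, -0.40989296,  0.67925938],
       [ 0.        ,  0.        ,  0.        ,  1.        ]])}
top {'fov_y': 46.46385548183612, 'cx': 316.23151825175626, 'cy': 204.23757942733118, 'view': array([[-0.0116171 , -0.99991254, -0.0063207 ,  0.04670382],
       [-0.99082081,  0.01236241, -0.13461536,  0.6107974 ],
       [ 0.13468172,  0.00469884, -0.99087777,  0.96444181],
       [ 0.        ,  0.        ,  0.        ,  1.        ]])}
{'fov_y': 61.869173754755124, 'cx': 325.3828102694851, 'cy': 196.6592397863387, 'tool_from_camera': array([[-6.46811982e-04, -9.56924184e-01, -2.90337196e-01,
         7.87821817e-02],
       [ 9.99998160e-01, -1.14325569e-03,  1.54027190e-03,
         4.10640992e-04],
       [-1.80585308e-03, -2.90335666e-01,  9.56923163e-01,
        -1.32657836e-01],
       [ 0.00000000e+00,  0.00000000e+00,  0.00000000e+00,
         1.00000000e+00]])}
```

View pics/scene0.png

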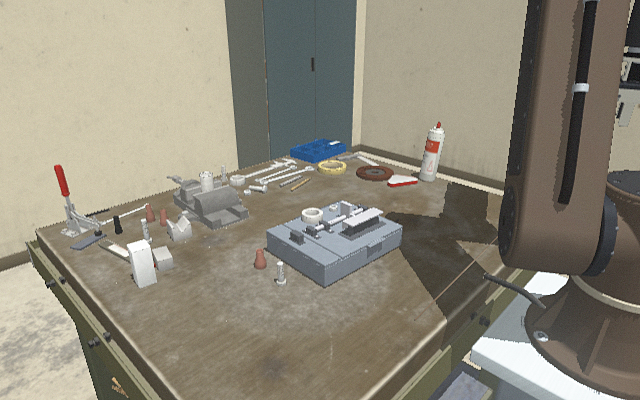

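View pics/top0.png

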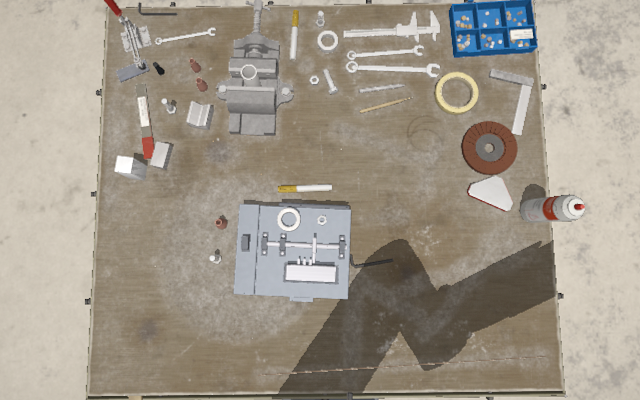

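The scene view shows the locker centred at about (335,243). In the top view it spans about cols 235–351, rows 200–300, with the catch plate at (311,271), the lug at (314,248) and the keeper at (246,242). I'll enlarge it to pick points.

Run:
```python
import cv2
a=cv2.imread('pics/top0.png')[190:310,225:365];b=cv2.imread('pics/scene0.png')[190:290,260:410]
cv2.imwrite('pics/topc.png',cv2.resize(a,(700,600),interpolation=cv2.INTER_CUBIC))
cv2.imwrite('pics/scenec.png',cv2.resize(b,(750,500),interpolation=cv2.INTER_CUBIC))
```

```text
(no output)
```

View pics/topc.png

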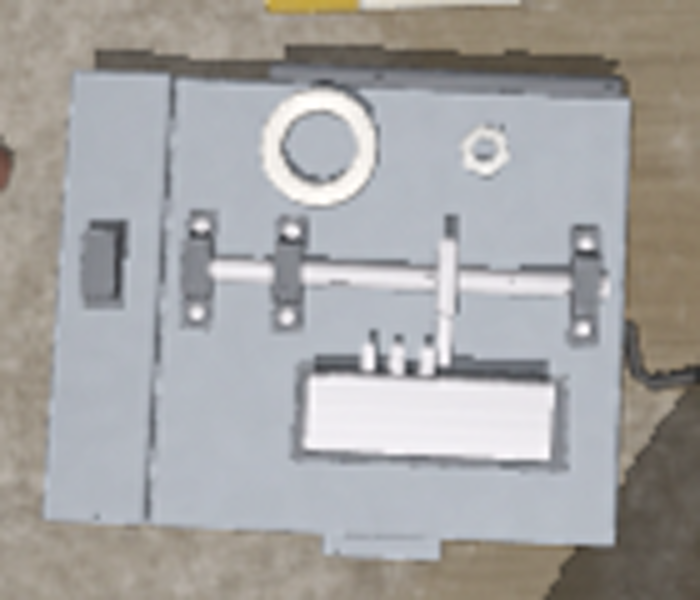

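View pics/scenec.png

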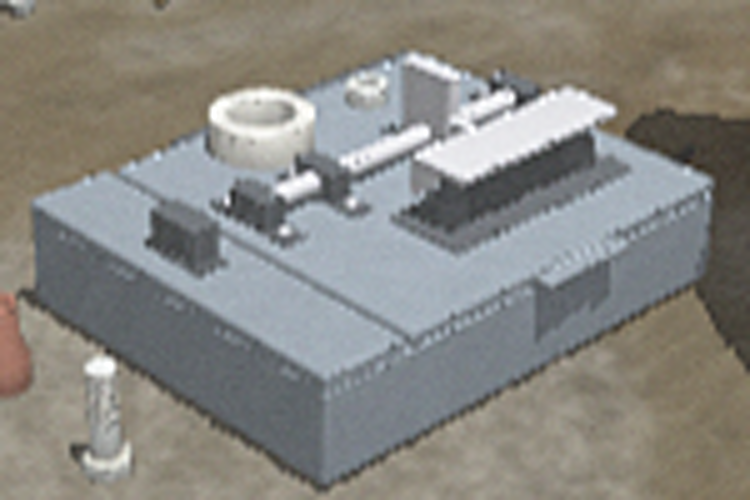

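The enlarged top view shows the catch-top corners at crop px (305,373), (557,380), (551,462) and (302,450), the lug top at about (448,272), and the locker's top corners at (75,72), (630,97), (613,545) and (45,518). In the scene crop the catch corners are (412,158), (452,186), (618,107) and (575,88), and the lug top is at about (432,67).

```bash
cat > h.py <<'E'
from rig import r
import numpy as np
def ray(n,px,st=None):
    p=r.camera_params(n);f=200/np.tan(np.radians(p['fov_y']/2))
    d=np.array([(px[0]-p['cx'])/f,(px[1]-p['cy'])/f,1])
    if n=='wrist':
        T=np.eye(4);T[:3,:3]=st['ee_rot'];T[:3,3]=st['position'];M=T@p['tool_from_camera']
    else: M=np.linalg.inv(p['view'])
    d=M[:3,:3]@d;return M[:3,3],d/np.linalg.norm(d)
def plane(R,z):o,d=R;return o+d*(z-o[2])/d[2]
def tri(*Rs):
    A=np.vstack([np.eye(3)-np.outer(d,d) for o,d in Rs]);b=np.hstack([(np.eye(3)-np.outer(d,d))@o for o,d in Rs])
    x=np.linalg.lstsq(A,b,rcond=None)[0];return x,[round(1e3*float(np.linalg.norm(np.cross(d,x-o))),1) for o,d in Rs]
def show(px_catch,px_lug): pass
E
python3 - <<'E'
from h import *
np.set_printoptions(precision=4,suppress=True)
t=lambda x,y:ray('top',(x/5+224.6,y/5+189.6));s=lambda x,y:ray('scene',(x/5+259.6,y/5+189.6))
c=[tri(t(*a),s(*b)) for a,b in zip([(305,373),(557,380),(551,462),(302,450)],[(412,158),(575,88),(618,107),(452,186)])]
for x in c:print(x)
C=np.mean([x[0] for x in c],0);print('catch',C)
L=tri(t(448,272),s(432,67));print('lug',L)
k=[plane(t(*a),.055) for a in[(75,72),(630,97),(613,545),(45,518)]]
for x in k:print(x)
K=np.mean(k,0);print('ctr',K,[np.linalg.norm(k[i]-k[i-1]) for i in range(4)])
u=(k[0]-k[1])+(k[3]-k[2]);u/=np.linalg.norm(u);th=np.arctan2(-u[0],u[1]);print('yaw deg',np.degrees(th))
R=np.array([[np.cos(th),-np.sin(th)],[np.sin(th),np.cos(th)]])
print('pred catch',K[:2]+R@[-.045,-.04],'lug',K[:2]+R@[.012,-.045])
print('local meas',R.T@(C[:2]-K[:2]),R.T@(L[0][:2]-K[:2]))
E
```

```text
(array([0.4824, 0.1021, 0.083 ]), [1.2, 1.2])
(array([ 0.4771, -0.0012,  0.0828]), [2.7, 2.7])
(array([0.4465, 0.0034, 0.0851]), [0.1, 0.1])
(array([0.4536, 0.1053, 0.0813]), [1.6, 1.6])
catch [0.4649 0.0524 0.083 ]
lug (array([0.5224, 0.0435, 0.0932]), [1.0, 1.0])
[0.612  0.2026 0.055 ]
[ 0.5983 -0.0337  0.055 ]
[ 0.4114 -0.0226  0.055 ]
[0.4251 0.2131 0.055 ]
ctr [0.5117 0.0899 0.055 ] [np.float64(0.18725481377179695), np.float64(0.23668846099379207), np.float64(0.1872748170813616), np.float64(0.23612637834507216)]
yaw deg -3.314956054123138
pred catch [0.4645 0.0526] lug [0.5211 0.0443]
local meas [-0.0446 -0.0401] [ 0.0133 -0.0457]
```

The measurements agree: the sizes match, the catch is at local (-44.6, -40) and the lug at (13, -46), and the heights read about 4 mm low against the text. The locker centre is about (0.5115, 0.090), yaw -3.3°. Next I'll go above the press place.

Request:
servo_tool --moves '[-3, 3.66, 0, 0, -3, 3.66, 0, 0, -3, 3.66, 0, 0, -3, 3.66, 0, 0, -3, 3.66, 0, 0]' --gripper 45

```text
t: 0.6
position: [0.2592, -0.4426, 0.2512]
ee_rot: [[-0.973, -0.229, -0.0], [-0.229, 0.973, 0.0], [0.0, 0.0, -1.0]]
wrist_force: [2.1, 0.1, 0.6]
finger_gap: 0.0534
gripper_force: 0.0
```

Request:
servo_tool --moves '[-3, 3.66, 0, 0, -3, 3.66, 0, 0, -3, 3.66, 0, 0, -3, 3.66, 0, 0, -3, 3.66, 0, 0]'

```text
t: 1.1
position: [0.3631, -0.23, 0.2516]
ee_rot: [[-0.973, -0.23, 0.0], [-0.23, 0.973, 0.0], [-0.0, -0.0, -1.0]]
wrist_force: [1.9, -0.7, -0.3]
finger_gap: 0.0397
gripper_force: 0.0
```

Request:
servo_tool --moves '[-3, 3.66, 0, 0, -3, 3.66, 0, 0, -3, 3.66, 0, 0, -3, 3.66, 0, 0, -3, 3.66, 0, 0]'

```text
t: 1.6
position: [0.4671, -0.0172, 0.2517]
ee_rot: [[-0.973, -0.23, 0.0], [-0.23, 0.973, 0.0], [-0.0, 0.0, -1.0]]
wrist_force: [0.5, -0.8, -0.1]
finger_gap: 0.0392
gripper_force: 0.0
```

Request:
servo_tool --moves '[-3, 3.66, 0, 0, 0, 0, 0, -1.5, 0, 0, 0, -1.5, 0, 0, 0, -1.5, 0, 0, 0, -1.5]'

```text
t: 2.1
position: [0.4874, 0.0235, 0.2511]
ee_rot: [[-0.724, -0.69, -0.001], [-0.69, 0.724, -0.0], [0.001, 0.0, -1.0]]
wrist_force: [-0.5, 0.2, -0.6]
finger_gap: 0.0394
gripper_force: 0.0
```

Request:
servo_tool --moves '[0, 0, 0, -1.5, 0, 0, 0, -1.5, 0, 0, 0, -1.5, 0, 0, 0, -1.5, 0, 0, 0, -1.5]'

```text
t: 2.6
position: [0.4874, 0.0232, 0.2513]
ee_rot: [[-0.155, -0.988, -0.001], [-0.988, 0.155, -0.0], [0.0, 0.001, -1.0]]
wrist_force: [-0.1, -1.4, 0.8]
finger_gap: 0.0395
gripper_force: 0.0
```

Request:
servo_tool --moves '[0, 0, 0, -1.2, 0, 0, 0, 0, 0, 0, 0, 0]'

```text
t: 2.9
position: [0.4875, 0.0232, 0.2514]
ee_rot: [[-0.059, -0.998, -0.0], [-0.998, 0.059, -0.0], [0.0, 0.0, -1.0]]
wrist_force: [-0.4, 0.7, -0.1]
finger_gap: 0.0393
gripper_force: 0.0
```

Run:
```python
from h import *
import cv2
s=r.state();im=r.camera('wrist');np.savez('w1.npz',p=s['position'],R=s['ee_rot']);cv2.imwrite('pics/w1.png',im[...,::-1])
print(s['position'])
```

```text
[0.48751212 0.0232267  0.25137771]
```

View pics/w1.png

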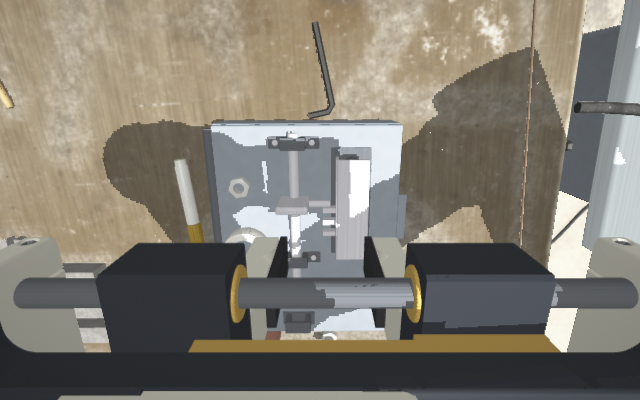

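The wrist view shows the catch top at about cols 337–370, rows 158–259, and the lug top at about (291,203). The fingers stand on either side, at cols 245–285 and 365–400.

Run:
```python
from h import *
import cv2
np.set_printoptions(precision=4,suppress=True)
d=np.load('w1.npz');st=dict(position=d['p'],ee_rot=d['R'])
th=np.radians(-3.31);R=np.array([[np.cos(th),-np.sin(th)],[np.sin(th),np.cos(th)]]);K=np.array([.5115,.09])
for n,p,z in[('c',(337,158),.087),('c',(370,158),.087),('c',(370,259),.087),('c',(336,259),.087),('lug',(291,203),.097),('corner-',(210,123),.055),('corner',(402,123),.055)]:
    P=plane(ray('wrist',p,st),z);print(n,P,R.T@(P[:2]-K)*1e3)
# catch/lug height from top+wrist
t=lambda x,y:ray('top',(x/5+224.6,y/5+189.6))
print(tri(t(429,416),ray('wrist',(353.5,208.5),st)),tri(t(448,272),ray('wrist',(291,203),st)))
cv2.imwrite('pics/w1c.png',cv2.resize(cv2.imread('pics/w1.png')[110:270,200:410],(788,600),interpolation=cv2.INTER_CUBIC))
```

```text
c [ 0.4753 -0.0001  0.087 ] [-30.9768 -91.9921]
c [0.4456 0.0017 0.087 ] [-60.6484 -91.916 ]
c [0.4478 0.1025 0.087 ] [-64.3529   8.8004]
c [0.4813 0.1005 0.087 ] [-30.7826   8.6979]
lug [0.5191 0.0366 0.097 ] [ 10.6714 -52.8248]
corner- [ 0.5951 -0.0356  0.055 ] [  90.7443 -120.5621]
corner [ 0.4101 -0.0244  0.055 ] [ -94.6699 -120.1144]
(array([0.4635, 0.0524, 0.0779]), [2.0, 2.0]) (array([0.5233, 0.0446, 0.0714]), [1.0, 1.0])
```

View pics/w1c.png

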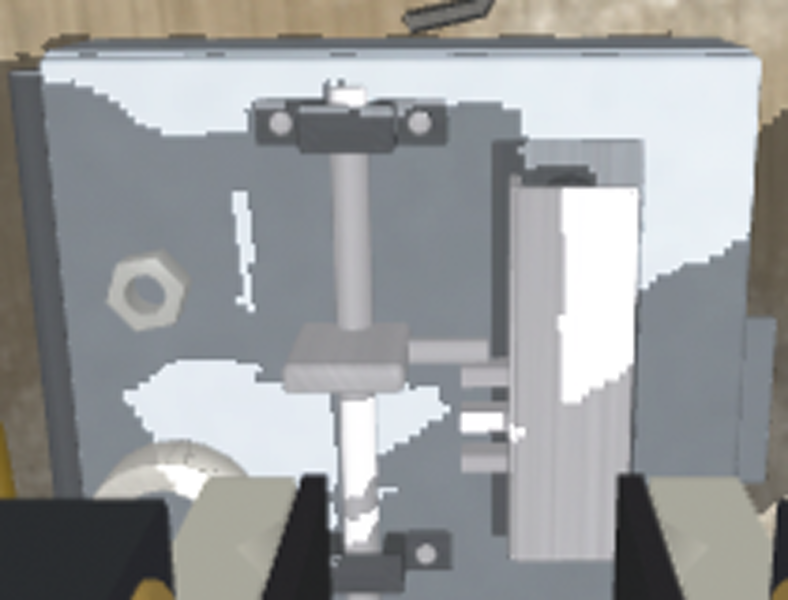

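The lug's top face is the lower strip, about px (292,211), which puts it at local y ≈ -45 as stated. Now I'll shift 3.6 mm and descend to 1 cm above the catch.

Request:
servo_tool --moves '[0, -0.36, 4, 0, 0, 0, 4, 0, 0, 0, 4, 0, 0, 0, 0.8, 0, 0, 0, 0, 0]'

```text
t: 3.45
position: [0.4908, 0.0227, 0.1229]
ee_rot: [[-0.057, -0.998, -0.003], [-0.998, 0.057, -0.002], [0.002, 0.003, -1.0]]
wrist_force: [0.1, 0.6, 1.3]
finger_gap: 0.0391
gripper_force: 0.0
```

Request:
servo_tool --moves '[0, 0, 0.5, 0, 0, 0, 0.3, 0, 0, 0, 0.3, 0, 0, 0, 0, 0]'

```text
t: 3.85
position: [0.4914, 0.0232, 0.113]
ee_rot: [[-0.056, -0.998, 0.001], [-0.998, 0.056, 0.0], [-0.0, -0.001, -1.0]]
wrist_force: [-0.9, 0.3, -0.3]
finger_gap: 0.0397
gripper_force: 0.0
```

Request:
servo_tool --moves '[0, 0, 0.3, 0, 0, 0, 0.3, 0, 0, 0, 0.2, 0, 0, 0, 0, 0, 0, 0, 0, 0]'

```text
t: 4.35
position: [0.4916, 0.0232, 0.1048]
ee_rot: [[-0.056, -0.998, 0.001], [-0.998, 0.056, 0.0], [-0.0, -0.001, -1.0]]
wrist_force: [0.1, 0.5, 6.1]
finger_gap: 0.0393
gripper_force: 2.5
```

Request:
servo_tool --moves '[0, 0, 0.1, 0, 0, 0, 0, 0, 0, 0, 0, 0]'

```text
t: 4.65
position: [0.4916, 0.0232, 0.1038]
ee_rot: [[-0.056, -0.998, 0.001], [-0.998, 0.056, 0.0], [-0.0, -0.001, -1.0]]
wrist_force: [0.6, 0.3, 4.9]
finger_gap: 0.0395
gripper_force: 2.7
```

Request:
servo_tool --moves '[-0.8, 0, 0, 0, -0.8, 0, 0, 0, -0.8, 0, 0, 0, -0.8, 0, 0, 0, -0.8, 0, 0, 0]'

```text
t: 5.15
position: [0.4933, 0.0622, 0.1037]
ee_rot: [[-0.056, -0.998, -0.001], [-0.998, 0.056, -0.002], [0.002, 0.001, -1.0]]
wrist_force: [1.1, -6.2, 5.7]
finger_gap: 0.0391
gripper_force: 3.8
```

Request:
servo_tool --moves '[-0.3, 0, 0, 0, -0.2, 0, 0, 0, 0, 0, 0, 0]'

```text
t: 5.45
position: [0.4936, 0.0674, 0.1037]
ee_rot: [[-0.056, -0.998, -0.001], [-0.998, 0.056, -0.001], [0.001, 0.001, -1.0]]
wrist_force: [-0.3, -4.0, 5.9]
finger_gap: 0.0398
gripper_force: 2.8
```

Pushing steadily at about 4 N. I'll continue in small steps until the stop shows as a force rise.

Request:
servo_tool --moves '[-0.2, 0, 0, 0, -0.2, 0, 0, 0, 0, 0, 0, 0]'

```text
t: 5.75
position: [0.4936, 0.0702, 0.1037]
ee_rot: [[-0.056, -0.998, -0.001], [-0.998, 0.056, -0.003], [0.003, 0.001, -1.0]]
wrist_force: [2.4, -11.7, 6.6]
finger_gap: 0.0395
gripper_force: 7.4
```

Request:
servo_tool --moves '[-0.15, 0, 0, 0, 0, 0, 0, 0]'

```text
t: 5.95
position: [0.4936, 0.0704, 0.1037]
ee_rot: [[-0.057, -0.998, -0.002], [-0.998, 0.057, -0.005], [0.005, 0.002, -1.0]]
wrist_force: [4.0, -17.3, 7.8]
finger_gap: 0.0393
gripper_force: 10.5
```

The force rises to 17 N with no further motion, so the bolt is at its stop. Now I'll ease off and lift.

Request:
servo_tool --moves '[0.3, 0, 0, 0, 0.3, 0, 0, 0, 0, 0, -0.5, 0, 0, 0, -1, 0, 0, 0, -3, 0]'

```text
t: 6.45
position: [0.4916, 0.0666, 0.147]
ee_rot: [[-0.057, -0.998, -0.006], [-0.998, 0.057, -0.002], [0.003, 0.006, -1.0]]
wrist_force: [0.6, -0.4, -1.1]
finger_gap: 0.0397
gripper_force: 0.0
```

Request:
servo_tool --moves '[0, 0, -4, 0, 0, 0, -4, 0, 4, 0, 0, 0, 4, 0, 0, 0, 0, 0, 0, 0]'

```text
t: 6.95
position: [0.4878, -0.0152, 0.2291]
ee_rot: [[-0.059, -0.998, -0.001], [-0.998, 0.059, -0.0], [0.0, 0.001, -1.0]]
wrist_force: [0.0, -0.5, -1.2]
finger_gap: 0.0393
gripper_force: 0.0
```

Run:
```python
from h import *
import cv2
s=r.state();im=r.camera('wrist')[...,::-1];print(s['position'],s['wrist_force'])
cv2.imwrite('pics/w2.png',im)
```

```text
[ 0.48783167 -0.0152436   0.22906806] [ 0.01008448 -0.54653548 -1.17065963]
```

View pics/w2.png

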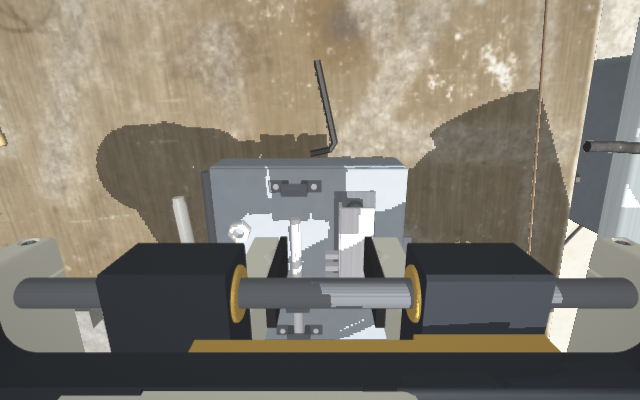

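The bolt bar's near end has moved off its rear guide, but the lug is hidden behind the gripper. I'll move aside and check from the top camera.

Request:
servo_tool --moves '[4.5, 0, -2, 0, 4.5, 0, 0, 0, 4.5, 0, 0, 0, 4.5, 0, 0, 0, 4.5, 0, 0, 0]'

```text
t: 7.5
position: [0.4764, -0.2379, 0.2488]
ee_rot: [[-0.055, -0.998, -0.0], [-0.998, 0.055, 0.0], [-0.0, 0.0, -1.0]]
wrist_force: [1.9, 0.0, 0.2]
finger_gap: 0.0395
gripper_force: 0.0
```

Run:
```python
from h import *
import cv2
a=r.camera('top')[190:310,225:365,::-1]
cv2.imwrite('pics/top2.png',cv2.resize(a,(700,600),interpolation=cv2.INTER_CUBIC))
```

```text
(no output)
```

View pics/top2.png

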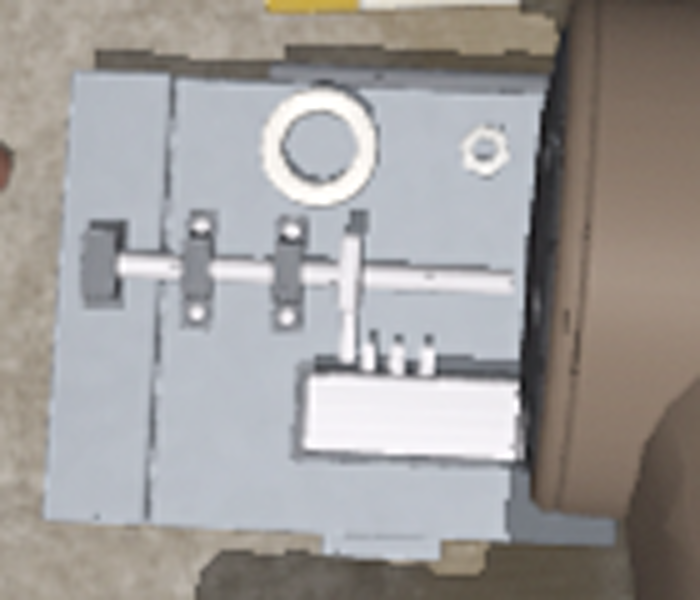

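The lug is now at crop (350,270), a move of 98 px or about 40 mm. The bar is inside the keeper, the catch edges are back where they began (up), and the ring and nut have not moved.

```bash
python3 -c "
from rig import r
print(r.finish_job())"
```

```text
the job is handed in; nothing more can be done
None
```

The bolt is fully home in the keeper, the catch has sprung back up, the ring and nut are where they were, and the job is handed in (no verdict was returned).

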